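# Hang the spare core plug on the empty turret hook

### The arm

A 7-joint arm with a two-finger parallel gripper is mounted at the origin on the work surface. World frame = base frame: x ahead of the robot, y to its left, z up, the work surface at z = 0. Lengths are in m, angles in rad, forces in N, time in s.
With the tool pointing down it reaches from about 0.4 to 0.9 m from the base axis. Payload 5.5 kg.
Tool frame: the origin (TCP) lies midway between the tips of the shut fingers; the grasp point (between the pads) lies 19 mm behind it (manip.grip_depth is the distance from the TCP to the grasp point, in m); z points along the fingers, x is the direction in which the jaws open and shut, and the axes are right-handed (so a half turn about z gives the same grasp; the last joint's range is limited). The gripper opens to 92 mm and grips with 3 to 60 N. Pads are 19 mm wide; open, the fingers measure 130 mm over their backs; the gripper's body (75 mm by 190 mm) begins 47 mm behind the grasp point.
Start: joints at [0.263, 0.501, -0.427, 1.55, 0.221, 1.138, -0.21], TCP at [0.65, 0, 0.227] pointing down, gripper open.
Joint ranges: [-2.88, 2.88], [-0.31, 2.03], [-1.54, 1.56], [0.2, 2.42], [-1.41, 4.55], [0.19, 2.02], [-2.57, 2.57]. Speed limits (rad/s): [2.57, 2.57, 3.14, 3.14, 3.14, 3.14, 3.14].

### API

Orientations are given as a unit quaternion [x, y, z, w].
In Python, from bench import manip, effector, viewer gives the robot as it stands. Calls block until the motion is done:
- manip.move_pose(position, orientation): joint-space move of the TCP to a pose.
- manip.servo_line(position, ori=None, vel=0.15): straight line of the TCP; ori=None keeps the orientation; vel is the mean speed in m/s.
- manip.movej(angles): joint-space move.
- effector.open_jaws() and effector.close(f_grip=None): open the fingers fully, or close them until they stop; f_grip is the grip in N (None keeps the last).
- manip.sleep(seconds).
- manip.solve_ik(position, orientation): joint angles nearest the present ones, or None.
- viewer.get_image(name): name is "scene" or "side" or "wrist"; returns the picture (384x512x3 uint8, red, green, blue); there is no depth.
- viewer.get_calibration(name): a dict with "vfov" (degrees; the focal length in pixels is half the picture's height over the tangent of half this angle, whatever the lens; pixels are square), "cx", "cy" (the principal point, pixels), "eye" and "attitude" of the camera in the world. Camera axes: x right, y down, z forward; pixel columns grow to the right and rows downward; lengths in m; the calibration is good to about 2 mm. A picture is of the moment at which its call begins: read the wrist's pose just before it. get_calibration takes no time and is no camera call; for the wrist camera it gives the pose at the moment of the call.
A pose or a line that the arm cannot do raises manip.PlanningError and nothing moves.
- manip.hand_in(): hands the job in, once; it reports no verdict.
Readings, each from a call of its own:
- manip.current_clock(): time.
- manip.current_q(): joint angles.
- manip.current_joint_velocities(): joint speeds.
- manip.current_tau(): joint torques, N m.
- manip.current_tool_pos(): TCP position.
- manip.current_tcp_rot(): TCP orientation.
- manip.current_force(): force on the tool from outside, world axes, zero at the start.
- manip.current_wrist_torque(): the same for the moment, N m.
- manip.current_finger_gap(): finger opening in m.
Only numpy, scipy, OpenCV 4.12 (cv2) and the standard library are available. Lean on these libraries where they do the work, as an engineer would, in place of code of your own. Each camera call takes 0.05 s, during which the arm holds its last target. There are 200 camera calls.

### The job

Crank the turret of the plug rack until its empty hook stands in the middle of the gap in the clear hood. Only then pick up the loose core plug and hang it on that hook, feeling gently for the hook, which is clamped anywhere along its slotted spoke, and never forcing the plug down. Leave the plug upright and fully down on the hook's collar, the hook still in the gap, and do not disturb the label roll, press pad or steel collar.

Things in the scene. Friction and masses are not known exactly. Their poses are not given: they have to be found in the camera images.
- rack: Fixed turret rack: square aluminium base plate 320 x 320 x 12 mm; above it a clear flat hood on four corner posts, hood underside 128 mm, top 133 mm above the table (post caps 139 mm). Origin: on the table under the turret's upright axis, at the plate's middle; z up; -x points to the rack's front, towards the robot, where the hood has its gap (gap).
- gap (a point): Middle of the gap in the hood's front, at the hood's top: 120 mm from the turret axis along the rack's -x. The gap is 200 mm wide and runs from the hood's front edge (160 mm from the axis) back to 55 mm from the axis. Only through it can a plug be lowered onto a hook.
- turret (a joint): Turret angle, rad, counter-clockwise positive from above; 0, and just as well 6.283, = empty hook in the middle of the gap. Stops at -0.35 and 6.63. At angle a the empty spoke points along (-cos a, -sin a) in the rack's x, y. Bearing drag 0.35 Nm (8 N at the crank); it stays where left. Of four spokes 90 degrees apart, three carry plugs locked on (tops 120 mm above the table).
- crank (a point): Centre of the top of the crank's black upright grip, 193 mm above the table: 24 mm in diameter, 38 mm tall, spinning freely on its pin, so it can be held and led round without turning the wrist. 42 mm from the turret axis, exactly opposite the empty spoke, on a white disc 110 mm in diameter, top 153 mm above the table (above the hood). Leading it round turns the turret.
- spoke (a point): Middle of the slot in the empty spoke: 120 mm from the turret axis, 45 mm above the table (the height of the hook's collar top); axes turn with the turret, -x outwards, z up. NOT the hook itself: the hook is clamped anywhere from 12 mm nearer to 12 mm farther from the axis, differently each time, always on the spoke's centre line: find it by feel or by eye.
- hook (a joint): How far (m) the sprung hook is pressed down: 0 up, 0.012 at its stop. Yields at about 3 N, then 1 mm per N; rigid beyond the stop (15 N). Over 25 N of plug on rack is forcing. Hook: upright steel pin 12 mm in diameter, tip 28.5 mm above its collar (73.5 mm above the table), 1.5 mm chamfer; collar 30 mm in diameter, top 45 mm above the table, where the plug comes to rest.
- plug: The loose core plug, upright on the table left or right of the rack: aluminium sleeve 36 mm in diameter, 35 mm tall, with a 14.4 mm bore open below, 35 mm deep; white flange 56 mm in diameter, 5 mm thick, its top at 40 mm; black knob 26 mm in diameter, 35 mm tall, its top at 75 mm. Origin: centre of the sleeve's underside; z up. About 0.22 kg.
- label_roll: Bystander: roll of blank labels, upright paper ring 80 mm in diameter, 38 mm tall, on the table; origin under its centre.
- block: Bystander: square press pad of aluminium and white plastic, 70 x 70 x 32 mm, on the table; origin under its centre.
- collar: Bystander: steel shaft collar, 44 mm in diameter, 14 mm tall, on the table; origin under its centre.
Not all that is in view belongs to the job. Leave any orange or yellow look-alike of the plug alone.

How it is judged:
By the outcome, as a careful person would: the job done as asked, in the order asked, and still so for the second after the job is handed in, with the robot touching nothing.
It also fails if it takes over 72 s, if anything falls off the work surface, if the arm or the gripper's body presses on something with over 40 N, if the wrist force passes 120 N, or if a joint passes its speed limit or range.

## Working session

There is one attempt and no reset: what is moved stays moved. The work goes in short steps, each a Python script; the robot and the scene stay as the last script left them, time stands still between calls to the robot, and variables do not carry over. Pictures are saved under pics/ and viewed, about 8 in all and at most 12, crops included, and the job is handed in when it is done.

```bash
mkdir -p pics; ls; python3 - <<'E'
from bench import manip, effector, viewer
import cv2, numpy as np
ims=[]
for n in ["scene","side","wrist"]:
    c=viewer.get_calibration(n); print(n,c)
    im=viewer.get_image(n)[:,:,::-1]; cv2.imwrite(f"pics/{n}0.png",im); ims.append(im)
cv2.imwrite("pics/a0.png",cv2.resize(np.hstack(ims[:2]),(800,300)))
print(manip.current_clock(),manip.current_tcp_rot(),manip.current_force())
E
```

```text
pics
scene {'vfov': 55.242732250697934, 'cx': 257.1536506136942, 'cy': 194.69390211071558, 'eye': array([1.13904814, 0.08756834, 1.04786729]), 'attitude': array([ 0.62134708,  0.72187154, -0.23204868, -0.19744037])}
side {'vfov': 49.416765070394376, 'cx': 252.68979956917326, 'cy': 191.936240137186, 'eye': array([ 0.43498691, -1.06603337,  0.92880807]), 'attitude': array([ 0.89638915, -0.02976324,  0.00240614, -0.44226107])}
wrist {'vfov': 69.54004304391077, 'cx': 254.10629162924542, 'cy': 190.09975839101435, 'eye': array([0.65005147, 0.07126411, 0.38293144]), 'attitude': array([ 9.90880806e-01, -2.02759867e-04, -8.12897944e-04,  1.34738736e-01])}
0.15 [ 9.99999743e-01  1.75410980e-05 -7.17031953e-04 -1.88430834e-05] [0.20100867 0.21630676 0.91109213]
```

View pics/scene0.png

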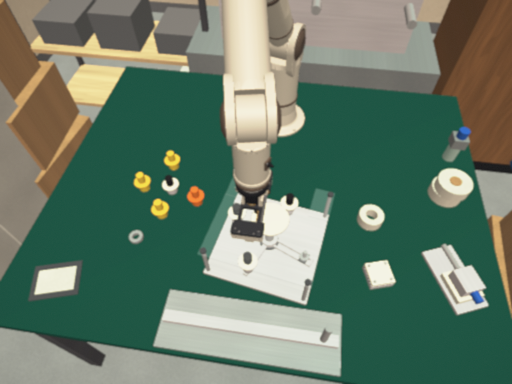

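View pics/side0.png

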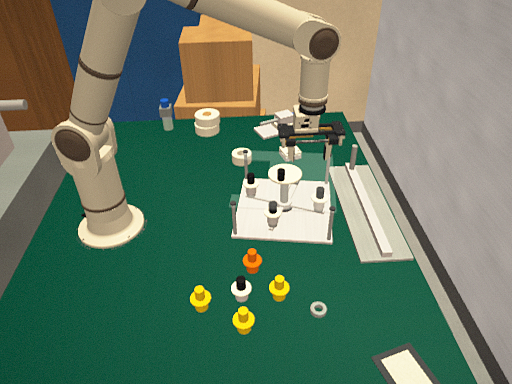

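The loose plug looks like the white one with a black knob at scene (170,185) / side (241,288). Around it are yellow ones at scene (172,160), (142,182) and (160,208), and an orange one at (196,196); these are the look-alikes. The rack is under the gripper. I'll confirm with enlarged crops.

```bash
python3 - <<'E'
import cv2, numpy as np
s=cv2.imread("pics/scene0.png"); d=cv2.imread("pics/side0.png")
a=cv2.resize(s[145:305,115:345],None,fx=3.45,fy=3.45,interpolation=cv2.INTER_CUBIC)
b=cv2.resize(d[135:325,180:350],None,fx=3.15,fy=3.15,interpolation=cv2.INTER_CUBIC)
print(a.shape,b.shape)
cv2.imwrite("pics/ca.png",a);cv2.imwrite("pics/cb.png",b)
E
```

```text
(552, 794, 3) (598, 536, 3)
```

View pics/ca.png

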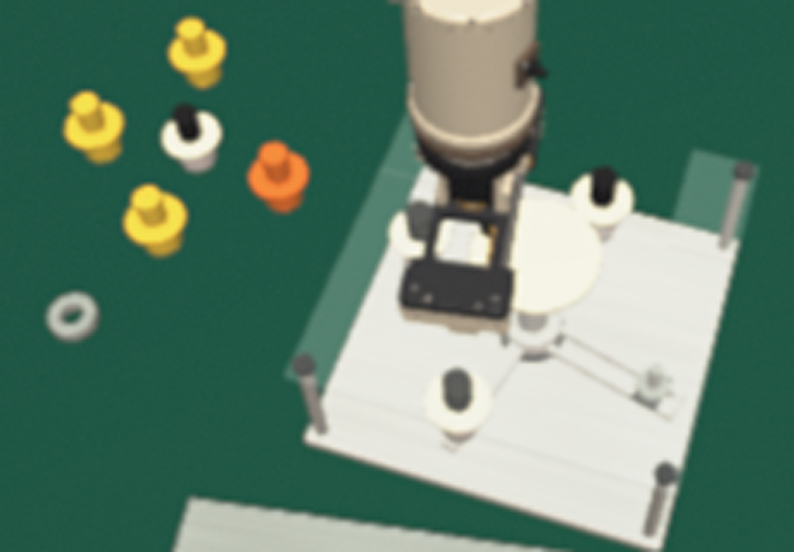

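View pics/cb.png

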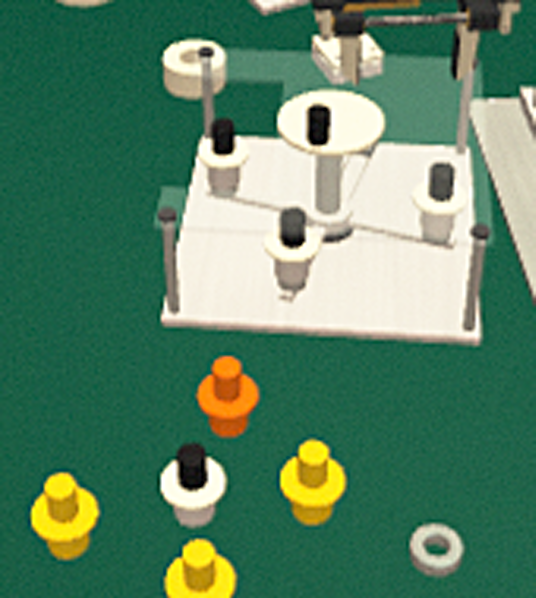

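Crop ca shows the white-flanged, black-knobbed plug at (188,130), orange at (278,178), and yellows around it. The empty spoke with its hook is at (655,380). In crop cb the crank grip top is at (319,110), the disc at (331,122) and the rack post caps at (206,52), (167,215) and (480,232). The only white and black plug standing free on the table is the one that fits.

```bash
cat > h.py <<'E'
import numpy as np, cv2
from scipy.spatial.transform import Rotation as R
from bench import manip, effector, viewer
def plane(cal,u,v,z,shape=(384,512)):
    f=shape[0]/2/np.tan(np.radians(cal["vfov"])/2)
    d=R.from_quat(cal["attitude"]).apply([(u-cal["cx"])/f,(v-cal["cy"])/f,1])
    e=np.array(cal["eye"]); return (e+d*(z-e[2])/d[2])
def proj(cal,p):
    f=192/np.tan(np.radians(cal["vfov"])/2)
    q=R.from_quat(cal["attitude"]).inv().apply(np.array(p)-cal["eye"])
    return np.stack([f*q[...,0]/q[...,2]+cal["cx"],f*q[...,1]/q[...,2]+cal["cy"]],-1)
def down(yaw):  # tool z down, tool x at angle yaw
    return (R.from_euler('z',yaw)*R.from_quat([1,0,0,0])).as_quat()
E
python3 - <<'E'
from h import *
s=viewer.get_calibration("scene"); d=viewer.get_calibration("side")
A=lambda u,v:(115+u/3.45,145+v/3.45); B=lambda u,v:(180+u/3.153,135+v/3.147)
for n,c,p,z in [("capA",s,A(304,365),.139),("capB",s,A(666,474),.139),("capC",s,A(742,172),.139),
 ("capA' ",d,B(480,232),.139),("capC'",d,B(206,52),.139),("capD",d,B(167,215),.139),
 ("knob",s,A(185,112),.075),("knob",d,B(192,452),.075),("fl",s,A(191,136),.04),("fl",d,B(193,482),.04),
 ("grip",d,B(319,110),.193),("disc",d,B(331,122),.153),("hook",s,A(655,372),.0735),
 ("Or",s,A(272,152),.075),("Or",d,B(228,363),.075),("Y1",s,A(190,27),.075),("Y2",s,A(85,100),.075),("Y3",s,A(148,195),.075),("Y3",d,B(314,447),.075)]:
    print(n,plane(c,*p,z).round(4))
E
```

```text
capA [ 0.7079 -0.1308  0.139 ]
capB [0.7562 0.1602 0.139 ]
capC [0.467  0.2067 0.139 ]
capA'  [ 0.703 -0.138  0.139]
capC' [0.4617 0.2005 0.139 ]
capD [ 0.4125 -0.0887  0.139 ]
knob [ 0.4275 -0.3255  0.075 ]
knob [ 0.4259 -0.3279  0.075 ]
fl [ 0.4305 -0.3256  0.04  ]
fl [ 0.4253 -0.3309  0.04  ]
grip [ 0.5663 -0.0036  0.193 ]
disc [0.5833 0.0316 0.153 ]
hook [0.639  0.1498 0.0735]
Or [ 0.4622 -0.2293  0.075 ]
Or [ 0.4618 -0.2264  0.075 ]
Y1 [ 0.3192 -0.3525  0.075 ]
Y2 [ 0.4275 -0.4273  0.075 ]
Y3 [ 0.5278 -0.3313  0.075 ]
Y3 [ 0.5285 -0.3301  0.075 ]
```

```bash
python3 - <<'E'
from h import *
manip.move_pose([0.585,-0.02,0.33],down(0))
c=viewer.get_calibration("wrist"); im=viewer.get_image("wrist")[:,:,::-1]
np.save("pics/w1.npy",c,allow_pickle=True)
cv2.imwrite("pics/w1.png",cv2.resize(im,(800,600),interpolation=cv2.INTER_CUBIC))
print(manip.current_clock(),manip.current_q().round(2) if hasattr(manip.current_q(),'round') else manip.current_q(),manip.current_force(), manip.current_finger_gap())
E
```

```text
0.7583 [ 0.35  0.3  -0.46  1.59  0.14  1.28 -0.13] [-0.4395786  -0.43040248 -0.8751585 ] 0.09191436825539843
```

View pics/w1.png

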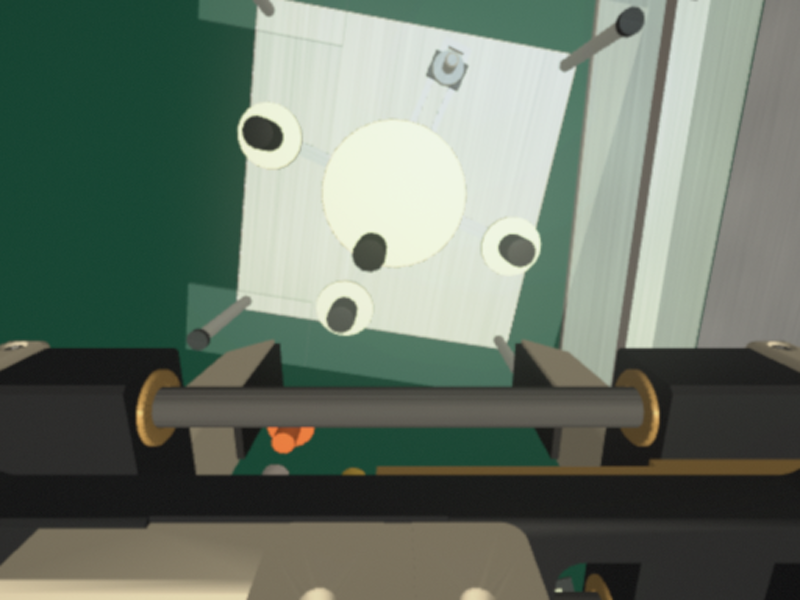

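The wrist view shows the disc centred at (394,193), the grip top at about (369,254), the hook at about (450,60), the locked knobs at (262,133), (517,251) and (341,315), and the post caps at (630,20) and (199,340).

```bash
python3 - <<'E'
from h import *
c=np.load("pics/w1.npy",allow_pickle=True).item()
k=.64
P=lambda u,v,z:plane(c,u*k,v*k,z)
disc=P(394,193,.153); print("disc",disc)
print("discL/R",P(322,193,.153),P(466,193,.153),P(394,119,.153),P(394,267,.153))
grip=P(369,254,.193); print("grip",grip, grip-disc, np.hypot(*(grip-disc)[:2]))
kn=[P(262,133,.12),P(517,251,.12),P(341,315,.12)]; print("knobs",kn,"mid12",(kn[0]+kn[1])/2)
h=P(451,57,.0735); print("hook",h)
a,b=P(630,20,.139),P(199,340,.139); print("caps",a,b,(a+b)/2)
for q in kn+[h,grip]: print(np.degrees(np.arctan2(*(q-disc)[:2][::-1])),np.hypot(*(q-disc)[:2]))
E
```

```text
disc [0.58347279 0.03948653 0.153     ]
discL/R [0.52920417 0.0395533  0.153     ] [0.63777425 0.03941972 0.153     ] [0.58363123 0.09144588 0.153     ] [ 0.58329956 -0.01732335  0.153     ]
grip [5.66319546e-01 1.18724605e-06 1.93000000e-01] [-0.01715324 -0.03948534  0.04      ] 0.04305027402896263
knobs [array([0.47799223, 0.08510132, 0.12      ]), array([ 0.6887801 , -0.01024166,  0.12      ]), array([ 0.53561446, -0.06767705,  0.12      ])] mid12 [0.58338617 0.03742983 0.12      ]
hook [0.6325812  0.15076757 0.0735    ]
caps [0.75178949 0.15861375 0.139     ] [ 0.41512283 -0.08392709  0.139     ] [0.58345616 0.03734333 0.139     ]
156.61405772081142 0.11492108672793347
-25.277607111217318 0.11645825008449653
-114.06512388033019 0.11736461396378332
66.18809266187824 0.12163513008969308
-113.48111391319374 0.04305027402896263
```

```bash
cat >> h.py <<'E'
C=np.array([.5835,.0373])
def crank(th,z=.165): t=np.radians(th); return [*(C+.042*np.array([np.cos(t),np.sin(t)])),z], down(t+np.pi/2)
E
python3 - <<'E'
from h import *
th0=-114.2
p,o=crank(th0); print(manip.solve_ik(p,o)); 
print(manip.solve_ik(*crank(-9.2)))
manip.move_pose(p[:2]+[.24],o); manip.servo_line(p,vel=.12)
f0=np.array(manip.current_force()); print("pre",f0.round(1))
effector.close(20); print("gap",manip.current_finger_gap(),"f",(np.array(manip.current_force())-f0).round(1),manip.current_tool_pos(),manip.current_clock())
for th in np.linspace(th0,-9.2,13)[1:5]:
    manip.servo_line(*[*crank(th)],vel=.04)
    F=np.array(manip.current_force())-f0; t=np.radians(th)
    print(round(th,1),"rad",round(F[0]*np.cos(t)+F[1]*np.sin(t),1),"tan",round(-F[0]*np.sin(t)+F[1]*np.cos(t),1),"z",F[2].round(1),manip.current_finger_gap())
    if np.linalg.norm(F)>30: break
print(manip.current_clock())
E
```

```text
[ 0.25825455  0.41578825 -0.38138905  1.82376971  0.18762493  0.93736124
 -0.6276377 ]
[ 0.38290386  0.57359619 -0.65695611  1.66524181  0.39465028  1.03909336
  1.0101889 ]
pre [ 0.1 -0.6  1.1]
gap 0.024007630366984417 f [-4.   1.8  1.9] [ 0.56540764 -0.00062826  0.16490976] 3.1167
-105.4 rad -0.4 tan -5.0 z 3.8 0.023368988894757258
-96.7 rad -1.7 tan -5.4 z 3.2 0.023790102561733948
-88.0 rad -2.3 tan -4.8 z 2.8 0.0239280966540601
-79.2 rad -4.0 tan -4.1 z 2.4 0.02330433641908265
4.35
```

```bash
python3 - <<'E'
from h import *
f0=np.array([.1,-.6,1.1])
for th in np.linspace(-114.2,-9.2,13)[5:]:
    manip.servo_line(*[*crank(th)],vel=.04)
    F=np.array(manip.current_force())-f0; t=np.radians(th)
    print(round(th,1),"rad",round(F[0]*np.cos(t)+F[1]*np.sin(t),1),"tan",round(-F[0]*np.sin(t)+F[1]*np.cos(t),1),manip.current_finger_gap())
    if np.linalg.norm(F)>30: break
manip.sleep(.3)
print(manip.current_clock(),manip.current_tool_pos(),manip.current_force(),manip.current_finger_gap())
E
```

```text
-70.4 rad -4.3 tan -4.6 0.02357669483284566
-61.7 rad -5.2 tan -4.7 0.023480527103654256
-53.0 rad -5.7 tan -3.9 0.023611829722627035
-44.2 rad -6.9 tan -3.6 0.023691627662100055
-35.4 rad -7.4 tan -3.7 0.023764401322927974
-26.7 rad -7.1 tan -3.9 0.023547395124135055
-18.0 rad -7.3 tan -4.6 0.02376712567661386
-9.2 rad -8.5 tan -4.1 0.02363176202820974
7.1167 [0.62362512 0.02827816 0.16487706] [-9.3181606  -3.37770301  6.71644457] 0.023309493158675747
```

```bash
python3 - <<'E'
from h import *
for th in [-7,-5.5]:
    manip.servo_line(*crank(th),vel=.03); manip.sleep(.2)
    p=manip.current_tool_pos(); print(p,np.degrees(np.arctan2(p[1]-C[1],p[0]-C[0])))
effector.open_jaws()
p=manip.current_tool_pos(); manip.servo_line([p[0],p[1],.235],vel=.15)
manip.move_pose([0.54,-0.03,0.33],down(0))
c=viewer.get_calibration("wrist"); im=viewer.get_image("wrist")[:,:,::-1]
np.save("pics/w2.npy",c,allow_pickle=True)
cv2.imwrite("pics/w2.png",cv2.resize(im[:260,60:460],(800,520),interpolation=cv2.INTER_CUBIC))
print(manip.current_clock())
E
```

```text
[0.6237672  0.02878567 0.16488044] -11.939097172325681
[0.62390853 0.02947064 0.16488356] -10.965487017396903
10.9333
```

View pics/w2.png

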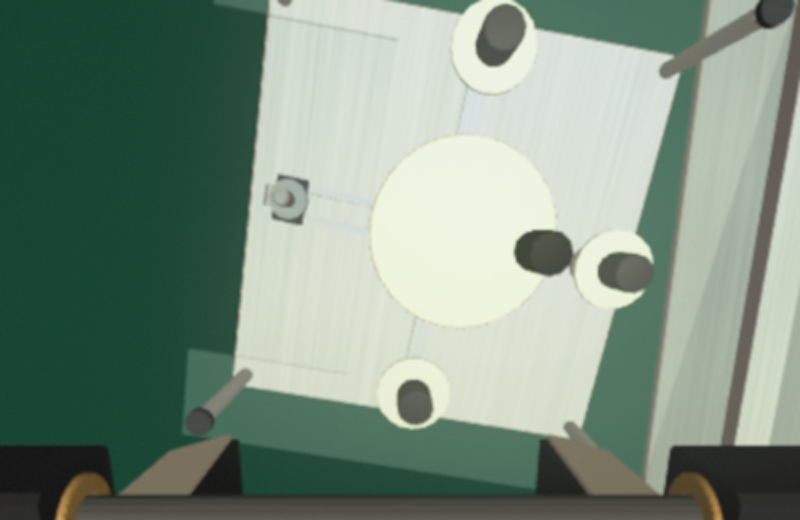

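The view shows the hook tip at (283,197) with its collar at (291,199), inside the gap. The knob tops are at (506,26), (414,404) and (632,272), the grip top at about (556,253), and the caps at (775,10) and (199,421).

```bash
python3 - <<'E'
from h import *
c=np.load("pics/w2.npy",allow_pickle=True).item()
P=lambda u,v,z:plane(c,60+u/2,v/2,z)
disc=P(463,231,.153); a,b=P(775,10,.139),P(199,421,.139); d=(a-b)
print("disc",disc,"caps mid",(a+b)/2,"yaw",np.degrees(np.arctan2(d[1],d[0]))-45)
k=[P(506,26,.12),P(632,272,.12),P(414,404,.12)]
M=(k[0]+k[2])/2; print("M",M); e=k[0]-k[2]; print("spoke line ang",np.degrees(np.arctan2(e[1],e[0]))-90)
X=(a+b)[:2]/2
for n,q in [("hooktip",P(283,197,.0735)),("collar",P(291,199,.045)),("k1",k[1]),("grip",P(556,253,.193))]:
    for Z in (C,X): print(n,q.round(4),np.degrees(np.arctan2(*(q[:2]-Z)[::-1])).round(1),np.hypot(*(q[:2]-Z)).round(4))
# rack plate edge direction: front edge bottom corner / right edge, z=.012
f1,f2=P(268,10,.012),P(236,384,.012); print("front edge yaw",np.degrees(np.arctan2(*(f1-f2)[:2][::-1]))-90)
b1,b2=P(240,384,.012),P(578,437,.012); print("right edge yaw",np.degrees(np.arctan2(*(b2-b1)[:2][::-1])))
E
```

```text
disc [0.5832393 0.0393058 0.153    ] caps mid [0.58298379 0.03677574 0.139     ] yaw -9.657811676552555
M [0.58302615 0.03876162 0.12      ]
spoke line ang -12.293881293358396
hooktip [0.465  0.0619 0.0735] 168.3 0.121
hooktip [0.465  0.0619 0.0735] 168.0 0.1206
collar [0.4658 0.0619 0.045 ] 168.2 0.1202
collar [0.4658 0.0619 0.045 ] 167.9 0.1198
k1 [0.6985 0.0135 0.12  ] -11.7 0.1175
k1 [0.6985 0.0135 0.12  ] -11.4 0.1179
grip [0.6265 0.0286 0.193 ] -11.4 0.0439
grip [0.6265 0.0286 0.193 ] -10.6 0.0443
front edge yaw -8.778628710503014
right edge yaw -9.26572296679484
```

The turret is about 2.3° short of the gap's middle (-11.6° against a rack yaw of -9.3°). I'll nudge it by the remainder.

```bash
python3 - <<'E'
from h import *
p,o=crank(-11); manip.move_pose(p[:2]+[.24],o); manip.servo_line(p,vel=.12)
effector.close(30)
ang=lambda:np.degrees(np.arctan2(*(np.array(manip.current_tool_pos())[:2]-C)[::-1]))
print(ang())
th=-9
while ang()<-8.8 and th<0:
    manip.servo_line(*crank(th),vel=.03); manip.sleep(.1); print(th,ang(),np.round(manip.current_force(),1)); th+=1.
effector.open_jaws()
p=manip.current_tool_pos(); manip.servo_line([p[0],p[1],.235],vel=.15)
manip.move_pose([0.54,-0.03,0.33],down(0))
c=viewer.get_calibration("wrist"); im=viewer.get_image("wrist")[:,:,::-1]
np.save("pics/w3.npy",c,allow_pickle=True)
cv2.imwrite("pics/w3.png",cv2.resize(im[:260,60:460],(800,520),interpolation=cv2.INTER_CUBIC))
print(manip.current_clock())
E
```

```text
-11.120159328197014
-9 -10.925390472571957 [-2.5 -4.7  2.4]
-8.0 -10.892657248336887 [-2.9 -6.3  3.5]
-7.0 -10.639177232484691 [-2.8 -7.1  3.6]
-6.0 -9.984956606373252 [-3.1 -8.3  4.7]
-5.0 -9.094771608259435 [-3.2 -7.4  3.9]
-4.0 -8.152267125370326 [-3.5 -7.6  3.6]
18.8417
```

View pics/w3.png

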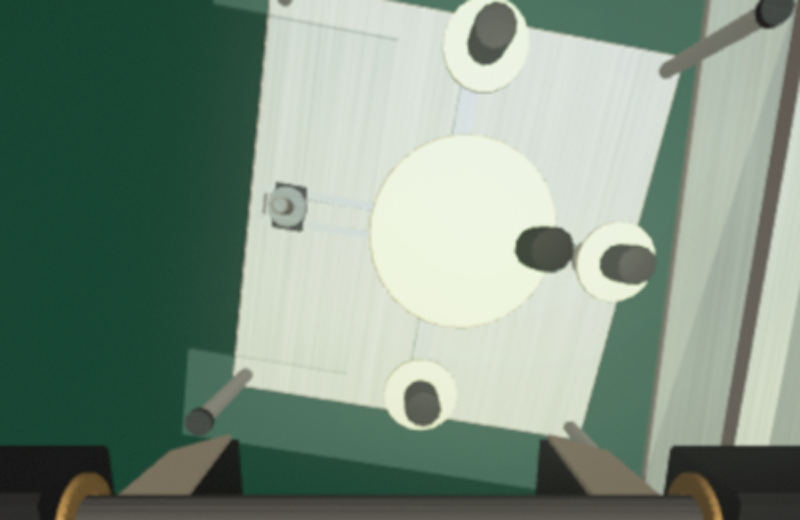

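Since the hook's collar is now at about (288,207) and its tip at (282,205), I compute the new angle and then look at the plug from above.

```bash
python3 - <<'E'
from h import *
c=np.load("pics/w3.npy",allow_pickle=True).item()
P=lambda u,v,z:plane(c,60+u/2,v/2,z)
C2=np.array([.5832,.038])
k=[P(497,24,.12),P(635,264,.12),P(422,404,.12)]; e=k[0]-k[2]
print("line",np.degrees(np.arctan2(e[1],e[0]))-90)
for n,q in [("tip",P(282,205,.0735)),("collar",P(288,207,.045)),("k1",k[1])]:
    print(n,q.round(4),np.degrees(np.arctan2(*(q[:2]-C2)[::-1])).round(1),np.hypot(*(q[:2]-C2)).round(4))
o=down(np.radians(-48)); 
manip.move_pose([.427+.03,-.3265-.03,.25],o)
c=viewer.get_calibration("wrist"); im=viewer.get_image("wrist")[:,:,::-1]
print(proj(c,[[.427,-.3265,.075]]),c["eye"])
np.save("pics/w4.npy",c,allow_pickle=True)
cv2.imwrite("pics/w4.png",cv2.resize(im,(800,600),interpolation=cv2.INTER_CUBIC))
print(manip.current_clock(),manip.current_q())
E
```

```text
line -9.667819463430249
tip [0.464  0.0565 0.0735] 171.2 0.1206
collar [0.4632 0.0561 0.045 ] 171.4 0.1213
k1 [0.6998 0.0186 0.12  ] -9.5 0.1183
[[219.42079717 178.17260345]] [ 0.51193974 -0.3066401   0.40779678]
20.2 [ 0.82747329  0.33239704 -0.26930647  1.71187163  0.09585411  1.10928929
 -0.30369905]
```

View pics/w4.png

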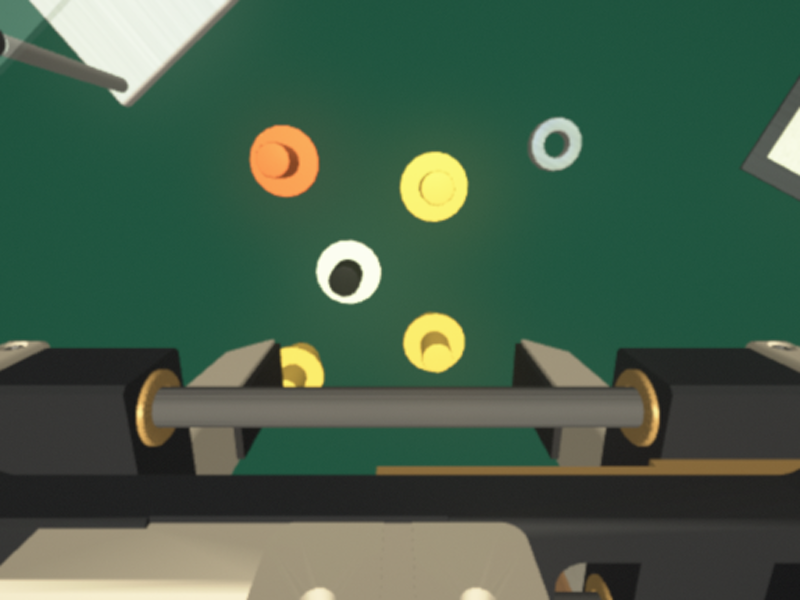

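The plug's knob top is at (344,279) and its flange at (348.5,271.5). Orange is at (284,160), with yellows at (434,186), (434,342) and (300,370). The 45° jaw axis (image left-right) is clear for the grasp. The turret is now within about 0.5° of the gap's middle.

```bash
python3 - <<'E'
from h import *
c=np.load("pics/w4.npy",allow_pickle=True).item()
a=plane(c,344*.64,279*.64,.075); b=plane(c,348.5*.64,271.5*.64,.04); print(a,b)
p=(a+b)[:2]/2; o=down(np.radians(-48))
manip.move_pose([*p,.12],o); manip.servo_line([*p,.046],vel=.1)
f0=np.array(manip.current_force())
effector.close(35); print("gap",manip.current_finger_gap(),manip.current_tool_pos(),(np.array(manip.current_force())-f0).round(1))
q=manip.current_tool_pos(); manip.servo_line([q[0],q[1],.22],vel=.15); manip.sleep(.2)
print((np.array(manip.current_force())-f0).round(2),manip.current_finger_gap(),manip.current_clock(),(np.array(manip.current_tool_pos())))
for y in (-99.3,80.7): print(y,manip.solve_ik([.464,.0567,.2],down(np.radians(y))))
E
```

```text
[ 0.42723838 -0.32749262  0.075     ] [ 0.4260482  -0.32825633  0.04      ]
gap 0.025060837167069302 [ 0.42648285 -0.3277081   0.04583471] [ 0.1  0.4 -1.8]
[ 0.67 -0.31 -2.96] 0.025211470329430385 24.25 [ 0.42608089 -0.32738011  0.21912226]
-99.3 [ 0.23419859  0.2035623  -0.46047776  2.02000546  0.11133542  0.94168983
 -2.0168278 ]
80.7 [ 0.55200786  0.26418679 -0.83102987  2.01122862  0.23710845  0.96335517
  1.0100017 ]
```

```bash
cat >> h.py <<'E'
H=np.array([.464,.0567]); U=np.array([np.cos(np.radians(171)),np.sin(np.radians(171))]) # outward
O=down(np.radians(80.7))
def fz(n=6):
    s=[]
    for _ in range(n): s.append(manip.current_force()); manip.sleep(.015)
    return np.mean(s,0)
def tcp(): return np.array(manip.current_tool_pos())
def descend(xy,z0,z1,f0,lim=2.2,step=.0015):
    z=z0
    while z>z1:
        z-=step; manip.servo_line([*xy,z],O,vel=.03); F=fz(4)-f0
        if F[2]>lim or np.hypot(F[0],F[1])>6: return z,F,True
    return z,F,False
E
python3 - <<'E'
from h import *
manip.move_pose([.43,-.2,.25],down(np.radians(10))); manip.move_pose([*H,.22],O)
manip.servo_line([*H,.127],O,vel=.12); manip.sleep(.3)
f0=fz(10); np.save("f0.npy",f0); print("f0",f0.round(2),tcp(),manip.current_clock())
z,F,hit=descend(H,.127,.110,f0); print(z,F.round(2),hit,tcp(),manip.current_clock())
E
```

```text
f0 [-0.2  -0.01 -2.27] [0.46408694 0.05663655 0.12717331] 27.4333
0.118 [-0.02 -0.45  2.61] True [0.464225   0.05674695 0.11818999] 29.3333
```

The plug met the tip at z 0.118, so the pin is not under the bore. I'll search along the spoke by lifting, shifting and touching gently.

```bash
python3 - <<'E'
from h import *
f0=np.load("f0.npy"); V=np.array([-U[1],U[0]])
for r,t in [(2,0),(-2,0),(4,0),(-4,0),(2,2),(2,-2),(-2,2),(-2,-2),(0,2),(0,-2),(6,0),(-6,0)]:
    q=tcp(); manip.servo_line([q[0],q[1],.1215],O,vel=.05)
    xy=H+.001*(r*U+t*V); manip.servo_line([*xy,.1215],O,vel=.05)
    z,F,hit=descend(xy,.1215,.1125,f0,step=.0018)
    print(r,t,round(z,4),F.round(2),hit,np.round(manip.current_wrist_torque(),2),round(manip.current_clock(),1))
    if not hit: print("IN",tcp()); np.save("xy.npy",xy); break
    if manip.current_clock()>48: break
E
```

```text
2 0 0.1179 [-0.13  0.11  2.49] True [ 0.19  0.11 -0.05] 30.5
-2 0 0.1179 [0.08 0.15 2.85] True [ 0.11  0.08 -0.  ] 31.6
4 0 0.1107 [-0.01  0.26 -0.53] False [ 0.14 -0.06  0.01] 34.0
IN [0.46001138 0.05730616 0.11063886]
```

The pin entered the bore at +4 mm outward. Next I lower the plug gently to the collar.

```bash
python3 - <<'E'
from h import *
f0=np.load("f0.npy"); xy=np.load("xy.npy")
z,F,hit=descend(xy,.1107,.095,f0,lim=3,step=.002); print(z,F.round(2),hit,tcp(),manip.current_clock())
if not hit:
    z,F,hit=descend(xy,z,.0865,f0,lim=3,step=.001); print(z,F.round(2),hit,tcp(),manip.current_clock())
E
```

```text
0.09469999999999999 [ 0.32  0.08 -0.35] False [0.46002064 0.05731953 0.0946432 ] 36.5583
0.08969999999999999 [-0.39 -0.06  3.14] True [0.46017799 0.05736654 0.0897972 ] 38.1417
```

Contact at TCP z 0.0898, which is the tip-contact height less 28.5 mm, so it is seated. I release and check.

```bash
python3 - <<'E'
from h import *
xy=np.load("xy.npy")
effector.open_jaws(); q=tcp(); manip.servo_line([q[0],q[1],.24],O,vel=.1)
manip.move_pose([0.50,-0.06,0.33],down(0))
c=viewer.get_calibration("wrist"); im=viewer.get_image("wrist")[:,:,::-1]
d=viewer.get_image("side")[:,:,::-1]
np.save("pics/w5.npy",c,allow_pickle=True)
print("expect knob top",proj(c,[*xy,.12]),"flange",proj(c,[*xy,.085]),manip.current_clock())
a=cv2.resize(im[:240,60:460],(800,480),interpolation=cv2.INTER_CUBIC)
cv2.imwrite("pics/w5.png",a)
b=cv2.resize(d[135:265,215:345],(600,600),interpolation=cv2.INTER_CUBIC)
cv2.imwrite("pics/s5.png",b)
E
```

```text
expect knob top [222.08241975  75.38632132] flange [224.98819528  78.8266629 ] 42.05
```

View pics/w5.png

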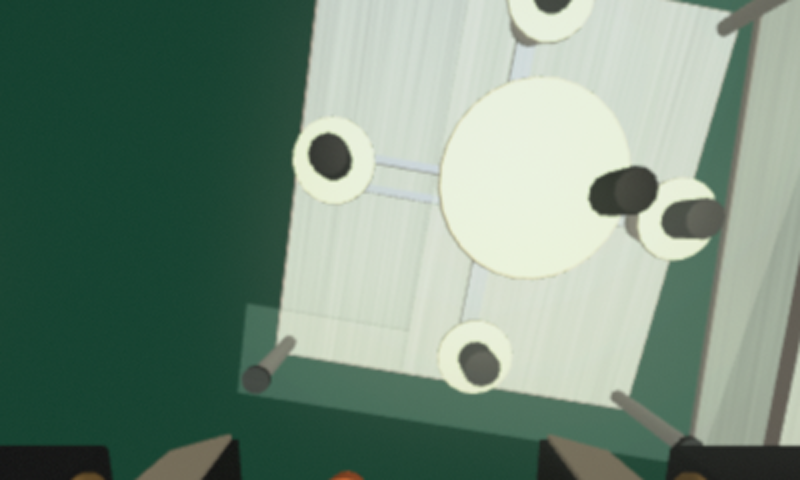

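View pics/s5.png

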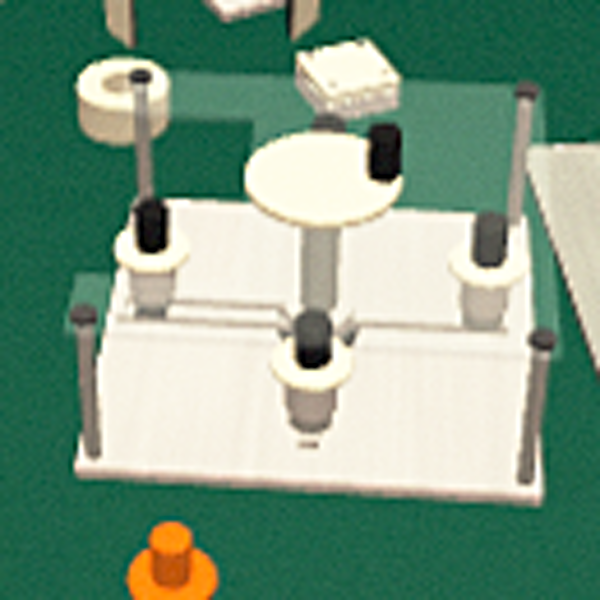

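The wrist view shows the plug upright in the gap: flange at (333,160) against (330,158) expected, and knob at (328,155) against (324,151). The side view shows it hanging upright like the locked plugs, with the label roll and press pad in place.

```bash
python3 -c "
from bench import manip
manip.hand_in(); print(manip.current_clock())"
```

```text
the job is handed in; nothing more can be done
the job is handed in; nothing more can be done
```

The plug is hanging on the hook in the gap and the job is handed in. The last clock reading before hand-in was about 42 s.

- **Turret:** I cranked it about 105° counter-clockwise in two goes. The first left it about 2.3° short of the gap's middle. After the second, the wrist camera put the hook within about 0.5° of the middle.
- **Plug:** I picked up the white plug with the black knob. Its first touch on the hook missed the bore, and so did tries 2 mm outward and 2 mm inward along the spoke. It went on at 4 mm outward, and I lowered it onto the collar. No contact reading passed about 3 N.
- **Last checks:** Contact came 28 mm below the height where the plug first met the hook's tip, against 28.5 mm expected for fully down. The last pictures, taken after release, show the plug upright, within about 2 mm of where it should be. The label roll and press pad look undisturbed. The steel collar was not in those last pictures, but the arm stayed clear of it. No check disagreed beyond camera accuracy.

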